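Set the filter changer to its third click

TASK

On the white filter changer, push the black lever with a fingertip all the way to its home stop (the end of the slot with the round screw head), then push it back the other way, feeling the clicks, and leave it resting in the third click from home. Do not let it slip on past the third click at any time, because the next place lets the bare lamp through; only push the lever, never pinch it, and leave the grey attenuator's knob and everything else on the bench where they are.

Things in the scene. Friction and masses are not known exactly. Their poses are not given: they have to be found in the camera images.
- changer: Filter changer, bolted down: low white box 120 mm deep (x -45 to +75) x 220 mm wide (y -110 to +110), flat top 60 mm above the table. Origin on the table under the slot's middle; x points away from the robot (yaw within 0.3 rad), y to the left along the slot, z up. A straight slot along y (x = 0) in its top carries the lever; six thin lines in front of it mark the lever's rests.
- lamp (a point): Centre of the top of the changer's black ribbed lamp house, which stands behind the box (changer's x 75 to 165, y -50 to +50), 105 mm above the table. A round tube, 44 mm across, also sticks out 35 mm from the box's +y end, low down.
- home_screw (a point): Flat round steel screw head (18 mm across, 4 mm high) on the changer's top at its home end, the -y end (right-hand, seen from the robot); the point is on the housing's top, at the changer's x = 0, y = -93 mm.
- lever (a joint): The black lever's place along the changer's +y, in m: 0 = home, against the end stop (lever's middle at y = -0.040 of the changer); 0.080 = far stop. Rests every 0.016: first click 0.016, second 0.032, third 0.048, fourth 0.064. The push to leave a rest peaks at 6 to 7 N after 4 mm and dies away at the crest, 8 mm on, past which it snaps ahead into the next rest and stays. It starts settling into the first or second rest.
- lever_mid (a point): Point in the middle of the lever's upright paddle, 80 mm above the table, 20 mm above the housing's top. The paddle is 32 mm along the changer's x, 18 mm along its y (faces 9 mm either side of this point) and tops out 98 mm above the table; frame as the changer's.
- pad_left: Rubber pad on the lever's +y face (22 x 26 mm, outer face 9 mm from the paddle's middle); origin at its centre, 80 mm above the table. Push here to send the lever home.
- pad_right: The same on the -y face. Push here to send the lever away from home.
- pad_front: Rubber pad on the lever's face towards the robot (-x), outer face 16 mm from the paddle's middle.
- pad_back: The same on the far (+x) face.
- att_top (a point): Top of the round metal knob (20 mm across) of the light attenuator, a lower and smaller grey box (80 x 170 mm, 50 mm high, yaw within about 20 degrees) beside the changer; point 78 mm above the table. Not part of the job.
- dish: Bystander: clear culture dish, 90 mm across, 16 mm high; origin at the centre of its underside.
- dish2: Bystander: second culture dish, 90 mm across, 16 mm high; origin at the centre of its underside.
- oil: Bystander: small upright bottle, 28 mm across, 55 mm high; origin at the centre of its underside.
- cap: Bystander: round black dust cap, 26 mm across, 18 mm high, standing on top of the changer's housing behind the home end of the slot; origin at the centre of its underside.
- slidebox: Bystander: flat grey box, 85 x 60 x 32 mm; origin at the centre of its underside.
- objective: Bystander: upright objective lens, 32 mm across, 42 mm high; origin at the centre of its underside.
- driver: Bystander: screwdriver lying on the table, 150 mm long; origin at the centre of its underside, length along its x.

How it is judged:
By the outcome, as a careful person would: the job done as asked, in the order asked, and still so for the second after the job is handed in, with the robot touching nothing.
It also fails if it takes over 48 s, if anything falls off the work surface, if the arm or the gripper's body presses on something with over 40 N, if the wrist force passes 120 N, or if a joint passes its speed limit or range.

ROBOT

A 7-joint arm with a two-finger parallel gripper is mounted at the origin on the work surface. World frame = base frame: x ahead of the robot, y to its left, z up, the work surface at z = 0. Lengths are in m, angles in degrees, forces in N, time in s.
With the tool pointing down it reaches from about 0.425 to 0.875 m from the base axis. Payload 4.7 kg.
Tool frame: the origin (TCP) lies midway between the tips of the shut fingers; the grasp point (between the pads) lies 19 mm behind it; z points along the fingers, y is the direction in which the jaws open and shut (so a half turn about z gives the same grasp; the last joint's range is limited). The gripper opens to 87 mm and grips with 3 to 60 N. Pads are 19 mm wide; open, the fingers measure 117 mm over their backs; the gripper's body (75 mm by 190 mm) begins 51 mm behind the grasp point.
Start: joints at [-63.535, 18.392, -4.016, 83.108, 1.295, 78.541, -3.26], TCP at [0.281, 0.586, 0.223] pointing down, gripper open.
Joint ranges: [-163.93, 163.93], [-17.29, 119.83], [-79.2, 71.16], [3.27, 140.29], [-89.18, 269.18], [5.43, 117.66], [-154.24, 154.24]. Speed limits (degrees/s): [147.25, 147.25, 180, 180, 180, 180, 180].

INTERFACE

Orientations are given as [roll, pitch, yaw] about the fixed x, y, z axes, in that order (R = Rz(yaw) Ry(pitch) Rx(roll)).
In Python, from cell import env gives the robot as it stands. The module is installed in compiled form; this text tells all that it offers.
- The arm moves only by the tool servo_tool, never from a script. Its argument "plan" is a list of rows, each a list of 3 entries, a list of its own where there are three numbers: the opening, from 0 (shut) to 1 (fully open), then the shift along the tool's x, y, z in cm, then the turn, a rotation vector about the tool's x, y, z in degrees. A call has 1 to 20 rows; each row shifts and turns the pose as measured when the row begins, along the tool's axes as they then stand; what a row does not reach is not made up. A row lasts 1/12 s, in which the tool goes at most 41.7 mm and 7.16 degrees, less where a joint would pass 70% of its speed; a pose out of reach is approached as far as the arm can. A call is refused whole if a number of a shift passes 4.17 or a number of a turn 7.16, either way. A call with a gripper value outside its range is refused whole. The fingers move at their own pace and stop on an object; "force" is the grip in N (left out, the last holds). Time passes only in rows, so rows that do not move let the fingers close. It gives the time, the measured TCP pose, the force and the opening at its end, in the units of the state.
- env.get_obs(): the state, without advancing time (a new reading comes with each control period).
- env.read_camera(name): name is "scene" or "top"; returns a dict with "image" (384x512x3 uint8, blue, green, red), "fx", "fy", "cx", "cy" (pixels), "rvec" (rotation vector, rad) and "tvec" (3), from world to camera coordinates, as OpenCV has them. Camera axes: x right, y down, z forward; pixel columns grow to the right and rows downward; lengths in m; the calibration is good to about 2 mm. A picture is of the moment at which its call begins. There is no depth.
- env.sign_off(): hands the job in, once; it reports no verdict.
The state is a dict: "time_s": time; "qpos": joint angles; "joint_velocities": joint speeds; "effort": joint torques, N m; "tool_pos": TCP position; "tool_rot": TCP orientation; "force": force on the tool from outside, world axes, zero at the start; "wrist_torque": the same for the moment, N m; "grip_width": finger opening in m.
Only numpy, scipy, OpenCV 4.12 (cv2) and the standard library are available. Lean on these libraries where they do the work, as an engineer would, in place of code of your own. Each camera call takes 0.05 s, during which the arm holds its last target. There are 200 camera calls.

## Working session

There is one attempt and no reset: what is moved stays moved. The work goes in short steps, Python scripts to look and compute and a tool call to move; the robot and the scene stay as the last step left them, time stands still between calls to the robot, and variables do not carry over. Pictures are saved under pics/ and viewed, about 8 in all and at most 12, crops included, and the job is handed in when it is done.

Besides the shell and the picture viewer there is one more tool, called as name(argument=value, ...), one argument or row to a line, values as JSON. servo_tool: Moves the arm, as the interface text tells. Its arguments: {"type":"object","properties":{"plan":{"type":"array"},"force":{"type":"number"}},"required":["plan"]}

```bash
mkdir -p pics
cat > h.py <<'E'
import numpy as np, cv2
from cell import env
from scipy.spatial.transform import Rotation as R
def cam(n):
    c=env.read_camera(n); c['R']=cv2.Rodrigues(np.array(c['rvec'],float))[0]; c['t']=np.array(c['tvec'],float).ravel(); return c
def ray(c,u,v,z):
    d=c['R'].T@np.array([(u-c['cx'])/c['fx'],(v-c['cy'])/c['fy'],1]); o=-c['R'].T@c['t']
    return o+d*(z-o[2])/d[2]
def proj(c,p):
    q=c['R']@np.array(p)+c['t']; return np.array([c['fx']*q[0]/q[2]+c['cx'],c['fy']*q[1]/q[2]+c['cy']])
E
python3 - <<'E'
from h import *
for n in ('scene','top'):
    c=cam(n); cv2.imwrite(f'pics/{n}0.png',cv2.resize(c['image'],(800,600),interpolation=cv2.INTER_CUBIC)); print(n,-c['R'].T@c['t'],c['fx'],c['R'][2])
o=env.get_obs(); print({k:np.round(v,3) for k,v in o.items()})
E
```

```text
scene [ 1.09860802 -0.76315037  0.89425961] 435.166095364361 [-0.43617091  0.61644525 -0.65555335]
top [ 0.37051101 -0.02622955  1.27912965] 451.73405408421354 [ 0.16670668  0.01048985 -0.98595073]
{'time_s': np.float64(0.1), 'qpos': array([-63.535,  18.435,  -4.014,  83.168,   1.296,  78.543,  -3.259]), 'joint_velocities': array([ 0.005, -0.169,  0.058, -0.245,  0.018,  0.119,  0.036]), 'effort': array([-0.0000e+00, -4.9257e+01, -4.0600e-01, -3.1340e+01, -6.4000e-02,
        3.9000e-02,  0.0000e+00]), 'tool_pos': array([0.281, 0.585, 0.222]), 'tool_rot': array([-1.79899e+02,  7.00000e-03,  1.54344e+02]), 'force': array([ 0.453, -0.243,  0.805]), 'wrist_torque': array([-0.027,  0.005, -0.041]), 'grip_width': np.float64(0.087)}
```

View pics/top0.png

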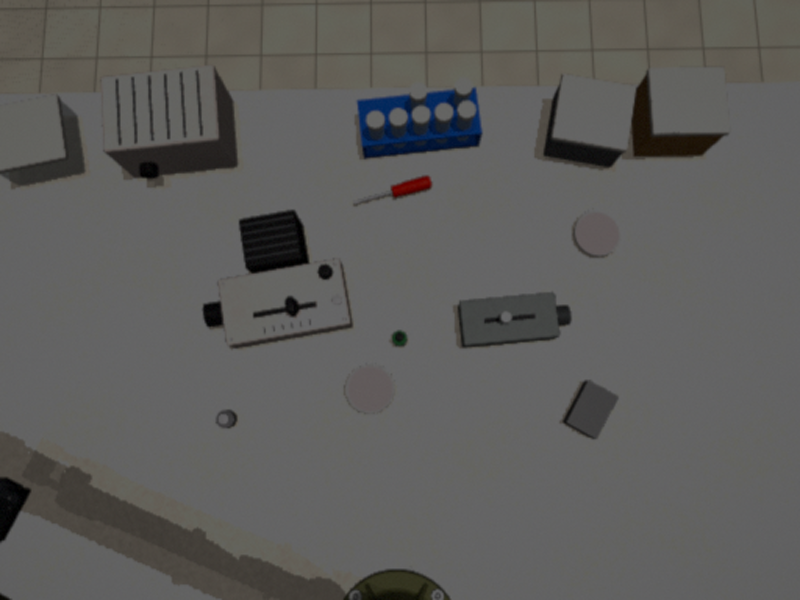

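View pics/scene0.png

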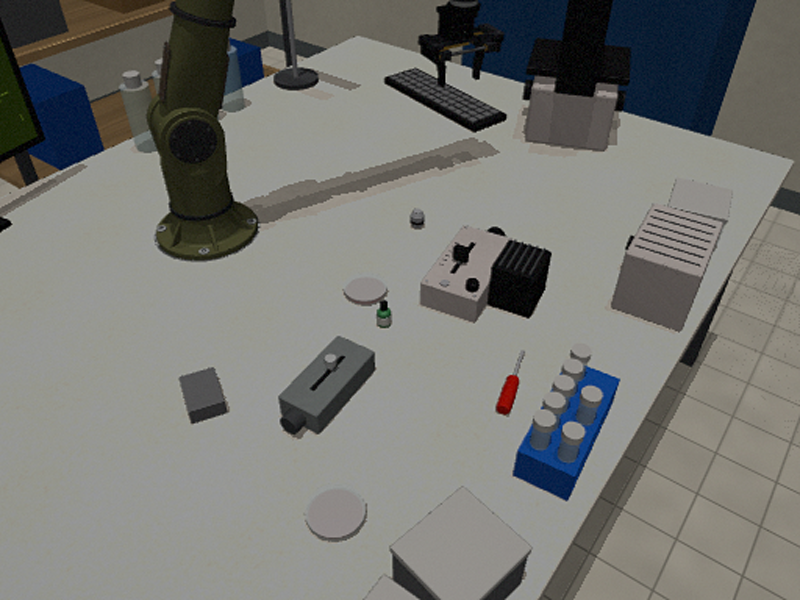

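The top view shows the changer at about (285,303), its lever at (291,306), the screw at (337,300), the cap at (325,271) and the lamp house at (272,240). The attenuator is at (508,318), well to the right. The scene view confirms this. I'll enlarge the changer.

Run:
```python
from h import *
c=cam('top'); s=cam('scene')
a=c['image'][125:230,125:235]; b=s['image'][140:210,262:360]
f=lambda im:cv2.resize(cv2.convertScaleAbs(im,alpha=1.6),(400,400*im.shape[0]//im.shape[1]),interpolation=cv2.INTER_CUBIC)
A,B=f(a),f(b); o=np.zeros((max(A.shape[0],B.shape[0]),800,3),np.uint8); o[:A.shape[0],:400]=A;o[:B.shape[0],400:]=B
cv2.imwrite('pics/crop1.png',o)
```

```text
(no output)
```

View pics/crop1.png

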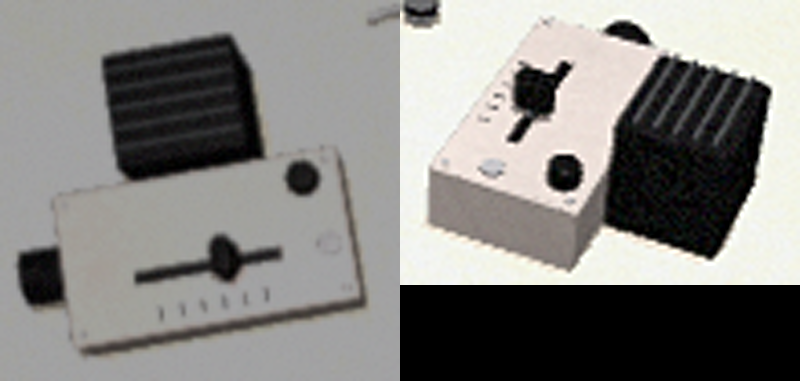

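In the crop, left (top view), I read the top-face corners at about (55,195), (338,148), (360,298) and (78,348). The screw is at (329,243) and the slot ends at (136,278) and (281,253). The scene crop shows the cap behind the screw.

Run:
```python
from h import *
c=cam('top'); s=cam('scene'); k=110/400
P=lambda u,v,z:ray(c,125+u*k-.4,125+v*k-.4,z)
q=lambda u,v,z:ray(s,262+(u-400)*98/400-.4,140+v*98/400-.4,z)
W=[P(*p,.06) for p in [(55,195),(338,148),(360,298),(78,348)]]
L=np.array([(.075,.11),(.075,-.11),(-.045,-.11),(-.045,.11)])
W=np.array(W)[:,:2]; 
A=[];b=[]
for l,w in zip(L,W): A+=[[l[0],-l[1],1,0],[l[1],l[0],0,1]]; b+=list(w)
a=np.linalg.lstsq(np.array(A),np.array(b),rcond=None)[0]
print('fit yaw',np.degrees(np.arctan2(a[1],a[0])),'scale',np.hypot(a[0],a[1]),'origin',a[2:],'res',np.round(np.array(A)@a-b,4))
yaw=np.arctan2(a[1],a[0]); C=np.array([[np.cos(yaw),-np.sin(yaw)],[np.sin(yaw),np.cos(yaw)]])
loc=lambda w:np.round((w[:2]-a[2:])@C,4)
for n,p in dict(screw=(329,243,.064),s1=(136,278,.06),s2=(281,253,.06),l1=(161,313,.06),l6=(267,296,.06),lever=(222,256,.098),cap=(302,178,.078)).items(): print(n,P(*p).round(4),loc(P(*p)))
print('scene corners',[loc(q(*p,.06)) for p in [(429,168),(575,212),(548,18)]],'screw',loc(q(490,168,.064)),'slot',loc(q(514,138,.06)),loc(q(568,64,.06)),'lever',loc(q(538,76,.098)))
```

```text
fit yaw 9.226586390658625 scale 0.9791339491558777 origin [0.55713597 0.18616108] res [-0.0004 -0.0011  0.0004  0.001  -0.0004 -0.0009  0.0003  0.0011]
screw [0.5726 0.0967 0.064 ] [ 0.001  -0.0907]
s1 [0.5484 0.2422 0.06  ] [0.0003 0.0567]
s2 [0.5661 0.1333 0.06  ] [ 0.0004 -0.0536]
l1 [0.5217 0.2228 0.06  ] [-0.0291  0.0419]
l6 [0.5336 0.1435 0.06  ] [-0.0301 -0.0384]
lever [0.5583 0.1714 0.098 ] [-0.0012 -0.0148]
cap [0.6198 0.1158 0.078 ] [ 0.0505 -0.0795]
scene corners [array([-0.0409, -0.111 ]), array([ 0.0734, -0.1071]), array([-0.0386,  0.1068])] screw [ 0.0008 -0.0947] slot [ 0.0003 -0.0498] [0.0003 0.0557] lever [ 0.0036 -0.0179]
```

The changer's origin is at about (0.5575, 0.186), yaw 9.2°. All the checks agree to within about 2–3 mm, and the lever is at local y ≈ -0.016. I'll use tool yaw ≈ 99.2°, so that tool x is changer +y and tool y is changer +x, with the fingers shut.

Run:
```python
import numpy as np
d=np.array([.607,-.795])*3.8; y=154.3
for i in range(10):
    r=np.radians(y); print(np.round([d@[np.cos(r),np.sin(r)],d@[np.sin(r),-np.cos(r)]],1)); y-=6.9 if i<8 else 0
```

```text
[-3.4 -1.7]
[-3.6 -1.3]
[-3.7 -0.9]
[-3.8 -0.4]
[-3.8  0. ]
[-3.8  0.5]
[-3.7  0.9]
[-3.5  1.4]
[-3.3  1.8]
[-3.3  1.8]
```

servo_tool(
  plan=[
    [0,[-3.4,-1.7,0],[0,0,6.9]],
    [0,[-3.6,-1.3,0],[0,0,6.9]],
    [0,[-3.7,-0.9,0],[0,0,6.9]],
    [0,[-3.8,-0.4,0],[0,0,6.9]],
    [0,[-3.8,0,0],[0,0,6.9]],
    [0,[-3.8,0.5,0],[0,0,6.9]],
    [0,[-3.7,0.9,0],[0,0,6.9]],
    [0,[-3.5,1.4,0],[0,0,6.9]],
    [0,[-3.3,1.8,0],[0,0,0]],
  ],
  force=40,
)

```text
time_s: 1.05
tool_pos: [0.4832, 0.3108, 0.219]
tool_rot: [-179.7, -0.4, 97.9]
force: [0.9, -1.0, -0.6]
grip_width: 0.0348
```

servo_tool(
  plan=[
    [0,[-2.8,1.8,0],[0,0,-1.3]],
    [0,[-2.8,1.8,1.0],[0,0,0]],
    [0,[-2.0,1.4,2],[0,0,0]],
    [0,[0,0,1],[0,0,0]],
  ],
)

```text
time_s: 1.38
tool_pos: [0.5539, 0.2294, 0.1815]
tool_rot: [179.7, -0.3, 98.4]
force: [-0.3, -1.9, -0.5]
grip_width: 0.0083
```

```bash
cat >> h.py <<'E'
O=np.array([.5575,.1865]); Y=np.radians(9.2); C=np.array([[np.cos(Y),-np.sin(Y)],[np.sin(Y),np.cos(Y)]])
def st():
    o=env.get_obs(); p=o['tool_pos']; print('t',round(o['time_s'],2),'loc',((p[:2]-O)@C*1000).round(1),'z',round(p[2]*1000,1),'rot',o['tool_rot'].round(1),'F',(o['force'][:2]@C).round(1),o['force'][2].round(1),'w',o['grip_width'].round(4))
def crop(n):
    c=cam('top'); s=cam('scene')
    f=lambda im:cv2.resize(cv2.convertScaleAbs(im,alpha=1.8),(400,400*im.shape[0]//im.shape[1]),interpolation=cv2.INTER_CUBIC)
    A=f(c['image'][125:230,125:235]);B=f(s['image'][120:210,262:360])
    o=np.zeros((max(A.shape[0],B.shape[0]),800,3),np.uint8); o[:A.shape[0],:400]=A;o[:B.shape[0],400:]=B
    cv2.imwrite(f'pics/{n}.png',o)
E
python3 - <<'E'
from h import *
st(); crop('c2')
E
```

```text
Traceback (most recent call last):
  File "h.py", line 13, in st
    o=env.get_obs(); p=o['tool_pos']; print('t',round(o['time_s'],2),'loc',((p[:2]-O)@C*1000).round(1),'z',round(p[2]*1000,1),'rot',o['tool_rot'].round(1),'F',(o['force'][:2]@C).round(1),o['force'][2].round(1),'w',o['grip_width'].round(4))
                                                                                                                                                                                                                      ^^^^^^^^^^^^^^^^^^^^^
AttributeError: 'float' object has no attribute 'round'
```

servo_tool(
  plan=[
    [0,[0.7,-0.3,1.5],[0,0,-0.8]],
    [0,[0,0,2.5],[0,0,0]],
    [0,[0,0,2],[0,0,0]],
    [0,[0,0,0.8],[0,0,0]],
    [0,[0,0,0],[0,0,0]],
  ],
)

```text
time_s: 1.8
tool_pos: [0.5501, 0.2339, 0.109]
tool_rot: [179.8, -0.2, 98.9]
force: [0.3, 0.3, 0.7]
grip_width: 0.0007
```

```bash
sed -i "s/o\['force'\]\[2\].round(1),'w',o\['grip_width'\].round(4)/round(float(o['force'][2]),1),'w',round(o['grip_width'],4)/" h.py
python3 - <<'E'
from h import *
st(); crop('c2')
E
```

```text
t 1.8 loc [ 0.3 48. ] z 109.0 rot [179.8  -0.2  98.9] F [0.3 0.3] 0.7 w 0.0007
```

View pics/c2.png

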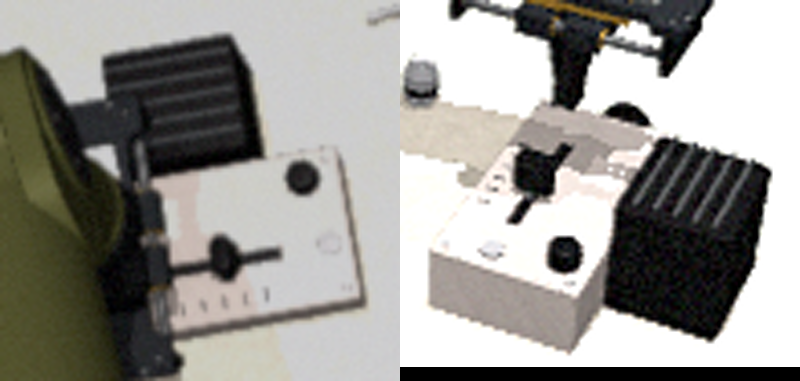

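The lever hasn't moved (top blob at (222,256) in the crop), and the shut fingers hang over the slot's far (+y) end, clear of the lever. Next I descend and approach.

servo_tool(
  plan=[
    [0,[0,0,2.0],[0,0,0]],
    [0,[-0.5,0,1.3],[0,0,-0.3]],
    [0,[-1,0,0.4],[0,0,0]],
    [0,[-1,0,0],[0,0,0]],
    [0,[-0.5,0,0],[0,0,0]],
    [0,[0,0,0],[0,0,0]],
  ],
)

```text
time_s: 2.4
tool_pos: [0.561, 0.205, 0.08]
tool_rot: [179.0, -0.5, 99.3]
force: [1.1, 0.5, 0.2]
grip_width: 0.0003
```

```bash
python3 -c "
from h import *
st()"
```

```text
t 2.4 loc [ 6.4 17.6] z 80.0 rot [179.   -0.5  99.3] F [1.2 0.3] 0.2 w 0.0003
```

servo_tool(
  plan=[
    [0,[0,-0.6,0.7],[0,0,0]],
    [0,[-0.5,0,0],[0,0,0]],
    [0,[-0.5,0,0],[0,0,0]],
    [0,[-0.5,0,0],[0,0,0]],
  ],
)

```text
time_s: 2.73
tool_pos: [0.5585, 0.1891, 0.0745]
tool_rot: [178.8, -0.6, 99.3]
force: [-0.4, -0.3, -0.4]
grip_width: 0.0005
```

```bash
python3 -c "
from h import *
st()"
```

```text
t 2.73 loc [1.4 2.4] z 74.5 rot [178.8  -0.6  99.3] F [-0.5 -0.3] -0.4 w 0.0005
```

servo_tool(
  plan=[
    [0,[-0.4,0,0],[0,0,0]],
    [0,[-0.4,0,0],[0,0,0]],
    [0,[-0.4,0,0],[0,0,0]],
  ],
)

```text
time_s: 2.98
tool_pos: [0.5598, 0.1817, 0.0747]
tool_rot: [178.7, -1.1, 99.4]
force: [-0.9, 5.7, -1.0]
grip_width: 0.0001
```

servo_tool(
  plan=[
    [0,[-0.4,0,0],[0,0,0]],
    [0,[-0.4,0,0],[0,0,0]],
  ],
)

```text
time_s: 3.15
tool_pos: [0.5607, 0.1764, 0.0747]
tool_rot: [178.7, -1.2, 99.6]
force: [0.1, -0.5, 0.6]
grip_width: 0.0005
```

servo_tool(
  plan=[
    [0,[-0.4,0,0],[0,0,0]],
    [0,[-0.4,0,0],[0,0,0]],
  ],
)

```text
time_s: 3.32
tool_pos: [0.5616, 0.1711, 0.0748]
tool_rot: [178.7, -1.5, 99.7]
force: [-1.6, 15.5, -1.0]
grip_width: 0.0002
```

```bash
python3 -c "
from h import *
st()"
```

```text
t 3.32 loc [  1.6 -15.9] z 74.8 rot [178.7  -1.5  99.7] F [ 0.9 15.5] -1.0 w 0.0002
```

There was a peak of about 6 N, a snap, then 15 N, which is presumably the home stop. I'll press once more to confirm, then look.

servo_tool(
  plan=[
    [0,[-0.5,0,0],[0,0,0]],
    [0,[-0.5,0,0],[0,0,0]],
  ],
)

```text
time_s: 3.48
tool_pos: [0.5615, 0.1714, 0.0749]
tool_rot: [178.7, -2.3, 100.0]
force: [-1.1, 10.6, -0.0]
grip_width: 0.0006
```

```bash
python3 -c "
from h import *
st();crop('c3')"
```

```text
t 3.48 loc [  1.5 -15.6] z 74.9 rot [178.7  -2.3 100. ] F [ 0.6 10.7] -0.0 w 0.0006
```

View pics/c3.png

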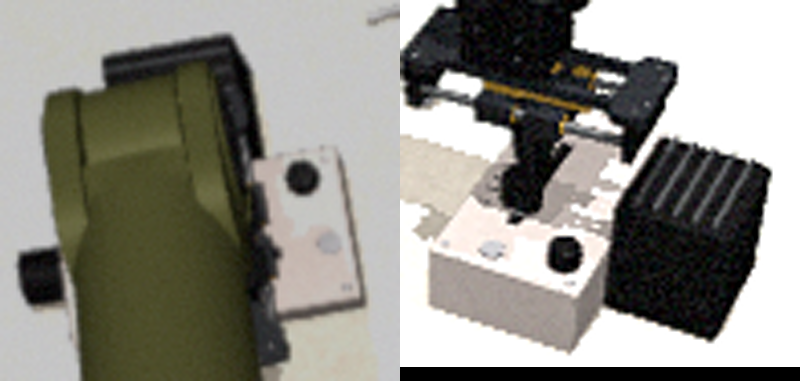

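The lever stands at the screw end of the slot (scene crop (522,190)). It didn't move under 10–15 N, so this is home. Now I back off, lift and level the tool.

servo_tool(
  plan=[
    [0,[1.0,0,0],[0,0,0]],
    [0,[1.0,0,-1.0],[0,0,0]],
    [0,[0,0,-2.5],[0,0,0]],
    [0,[0,0,-2.5],[0,0,0]],
    [0,[0,0,-0.8],[0,0,0]],
  ],
)

```text
time_s: 4.0
tool_pos: [0.5546, 0.1874, 0.1444]
tool_rot: [179.1, -2.0, 99.9]
force: [1.2, 0.0, 0.8]
grip_width: 0.0005
```

```bash
cat >> h.py <<'E'
def plan(y,x=0,z=None):
    o=env.get_obs(); p=np.array(o['tool_pos']); Rc=R.from_euler('xyz',o['tool_rot'],degrees=True); Rt=R.from_euler('xyz',[180,0,99.2],degrees=True)
    w=np.append(O+C@np.array([x,y])/1000,(z/1000 if z else p[2])); print('shift cm',(Rc.inv().apply(w-p)*100).round(2),'rot',np.degrees((Rc.inv()*Rt).as_rotvec()).round(1))
E
python3 -c "
from h import *
st(); plan(-76)"
```

```text
t 4.0 loc [-2.7  1.3] z 144.4 rot [179.1  -2.   99.9] F [ 1.2 -0.2] 0.8 w 0.0005
shift cm [-7.73  0.18 -0.26] rot [ 0.9 -2.   0.7]
```

servo_tool(
  plan=[
    [0,[-2.0,0.1,0],[0.9,-2.0,0.7]],
    [0,[-2.5,0.1,0],[0,0,0]],
    [0,[-2.5,0,0],[0,0,0]],
    [0,[-0.8,0,0],[0,0,0]],
    [0,[0,0,0],[0,0,0]],
  ],
)

```text
time_s: 4.42
tool_pos: [0.5726, 0.1086, 0.1492]
tool_rot: [179.5, 0.2, 99.3]
force: [-0.2, -0.1, 0.8]
grip_width: 0.0007
```

```bash
python3 -c "
from h import *
st(); plan(-76,0,74); crop('c4')"
```

```text
t 4.42 loc [  2.5 -79.4] z 149.2 rot [179.5   0.2  99.3] F [-0.2 -0. ] 0.8 w 0.0007
shift cm [ 0.36 -0.31  7.52] rot [0.5 0.2 0.1]
```

View pics/c4.png

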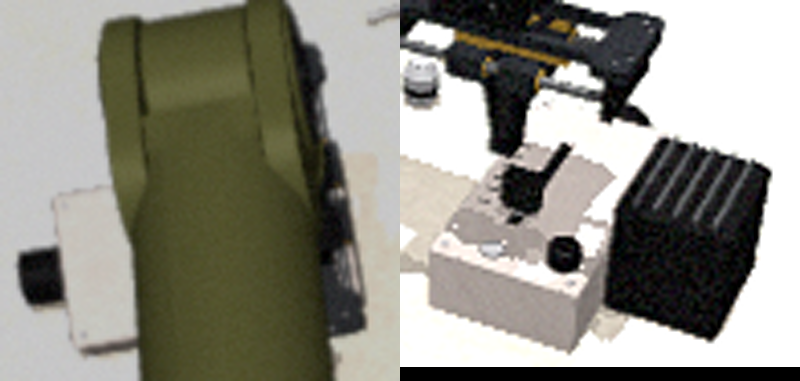

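The lever is still at the home end in the scene view (blob around (523,188)), and the finger hangs beyond it, over the screw side. I descend on the -y side.

servo_tool(
  plan=[
    [0,[0.3,-0.3,2.0],[0.5,0,0]],
    [0,[0,0,2.5],[0,0,0]],
    [0,[0,0,1.5],[0,0,0]],
    [0,[0,0,0],[0,0,0]],
  ],
)

```text
time_s: 4.85
tool_pos: [0.5686, 0.1211, 0.088]
tool_rot: [179.9, -0.1, 99.8]
force: [-0.5, 0.5, 0.3]
grip_width: 0.0006
```

```bash
python3 -c "
from h import *
st(); plan(-76,0,74)"
```

```text
t 4.85 loc [  0.5 -66.4] z 88.0 rot [ 1.799e+02 -1.000e-01  9.980e+01] F [-0.4  0.6] 0.3 w 0.0006
shift cm [-0.97 -0.06  1.4 ] rot [ 0.1 -0.1  0.6]
```

servo_tool(
  plan=[
    [0,[-0.9,0,0],[0,0,-0.6]],
    [0,[0,0,0],[0,0,0]],
    [0,[0,0,1.0],[0,0,0]],
    [0,[0,0,0],[0,0,0]],
  ],
)

```text
time_s: 5.18
tool_pos: [0.5688, 0.1186, 0.0775]
tool_rot: [180.0, -0.2, 100.8]
force: [-0.9, -0.5, -1.1]
grip_width: -0.0001
```

```bash
python3 -c "
from h import *
st(); plan(-76,0,74)"
```

```text
t 5.18 loc [  0.3 -68.9] z 77.5 rot [180.   -0.2 100.8] F [-1.  -0.4] -1.1 w -0.0001
shift cm [-0.71 -0.05  0.34] rot [ 0.  -0.2  1.6]
```

servo_tool(
  plan=[
    [0,[0,0,0.3],[0,0,1.6]],
    [0,[0.2,0,0],[0,0,0]],
    [0,[0.2,0,0],[0,0,0]],
  ],
)

```text
time_s: 5.43
tool_pos: [0.5685, 0.1249, 0.0751]
tool_rot: [179.9, -0.3, 99.2]
force: [-0.3, 0.7, -0.5]
grip_width: 0.0005
```

servo_tool(
  plan=[
    [0,[0.2,0,0],[0,0,0]],
  ],
)

```text
time_s: 5.52
tool_pos: [0.5681, 0.1275, 0.0754]
tool_rot: [179.9, -0.3, 99.3]
force: [0.2, 0.0, -1.1]
grip_width: 0.0004
```

servo_tool(
  plan=[
    [0,[0.2,0,0],[0,0,0]],
  ],
)

```text
time_s: 5.6
tool_pos: [0.568, 0.1302, 0.0758]
tool_rot: [179.9, -0.3, 99.3]
force: [-0.5, -0.9, 0.3]
grip_width: 0.0004
```

```bash
python3 -c "
from h import *
st(); plan(-64,0,74)"
```

```text
t 5.6 loc [  1.3 -57.3] z 75.8 rot [179.9  -0.3  99.3] F [-0.7 -0.8] 0.3 w 0.0004
shift cm [-0.67 -0.13  0.17] rot [ 0.1 -0.3  0.1]
```

servo_tool(
  plan=[
    [0,[0.15,0,0],[0,0,0]],
  ],
)

```text
time_s: 5.68
tool_pos: [0.5678, 0.1321, 0.076]
tool_rot: [179.8, -0.3, 99.4]
force: [0.6, -1.9, -1.6]
grip_width: 0.0002
```

servo_tool(
  plan=[
    [0,[0.15,0,0],[0,0,0]],
  ],
)

```text
time_s: 5.77
tool_pos: [0.5676, 0.1329, 0.076]
tool_rot: [179.8, -0.3, 99.4]
force: [0.7, -3.4, -2.0]
grip_width: 0.0009
```

servo_tool(
  plan=[
    [0,[0.15,0,0],[0,0,0]],
  ],
)

```text
time_s: 5.85
tool_pos: [0.5676, 0.1331, 0.076]
tool_rot: [179.8, -0.1, 99.4]
force: [1.1, -2.7, -0.3]
grip_width: 0.0006
```

Contact is at world y ≈ 0.132. Small steps stall at about 3 N, so I'll use 4 mm rows and follow each click.

servo_tool(
  plan=[
    [0,[0.3,0,0],[0,0,0]],
  ],
)

```text
time_s: 5.93
tool_pos: [0.5674, 0.1341, 0.0761]
tool_rot: [179.8, -0.0, 99.3]
force: [0.4, -5.4, 0.5]
grip_width: 0.0005
```

servo_tool(
  plan=[
    [0,[0.4,0,0],[0,0,0]],
  ],
)

```text
time_s: 6.02
tool_pos: [0.5671, 0.1356, 0.0761]
tool_rot: [179.9, 0.2, 99.2]
force: [0.9, -6.5, 0.0]
grip_width: 0.0002
```

servo_tool(
  plan=[
    [0,[0.4,0,0],[0,0,0]],
  ],
)

```text
time_s: 6.1
tool_pos: [0.5669, 0.1371, 0.0761]
tool_rot: [179.9, 0.3, 99.1]
force: [0.6, -5.9, 0.2]
grip_width: 0.0004
```

servo_tool(
  plan=[
    [0,[0.3,0,0],[0,0,0]],
  ],
)

```text
time_s: 6.18
tool_pos: [0.5666, 0.1386, 0.0761]
tool_rot: [179.9, 0.4, 99.0]
force: [0.5, -2.8, -0.6]
grip_width: 0.0006
```

servo_tool(
  plan=[
    [0,[0.3,0,0],[0,0,0]],
  ],
)

```text
time_s: 6.27
tool_pos: [0.5661, 0.1417, 0.0762]
tool_rot: [179.9, 0.4, 98.9]
force: [-0.5, -0.3, 0.1]
grip_width: 0.0004
```

servo_tool(
  plan=[
    [0,[0.2,0,0],[0,0,0]],
  ],
)

```text
time_s: 6.35
tool_pos: [0.5656, 0.1451, 0.0762]
tool_rot: [179.9, 0.3, 98.9]
force: [0.1, 0.0, 0.4]
grip_width: 0.0003
```

First click felt (6.5 N peak, free after y ≈ 0.140). Next contact should be near y ≈ 0.147.

servo_tool(
  plan=[
    [0,[0.2,0,0],[0,0,0]],
  ],
)

```text
time_s: 6.43
tool_pos: [0.5652, 0.1482, 0.0763]
tool_rot: [179.9, 0.2, 99.0]
force: [0.3, -1.7, -0.0]
grip_width: 0.0003
```

servo_tool(
  plan=[
    [0,[0.3,0,0],[0,0,0]],
  ],
)

```text
time_s: 6.52
tool_pos: [0.5648, 0.1505, 0.0763]
tool_rot: [179.9, 0.3, 99.0]
force: [0.7, -6.2, 0.3]
grip_width: 0.0005
```

servo_tool(
  plan=[
    [0,[0.4,0,0],[0,0,0]],
  ],
)

```text
time_s: 6.6
tool_pos: [0.5644, 0.1525, 0.0763]
tool_rot: [179.9, 0.5, 99.0]
force: [0.7, -7.0, 0.4]
grip_width: 0.0005
```

servo_tool(
  plan=[
    [0,[0.4,0,0],[0,0,0]],
  ],
)

```text
time_s: 6.68
tool_pos: [0.5639, 0.1552, 0.0764]
tool_rot: [179.9, 0.6, 98.9]
force: [-0.2, -2.6, 0.9]
grip_width: 0.0004
```

servo_tool(
  plan=[
    [0,[0.2,0,0],[0,0,0]],
  ],
)

```text
time_s: 6.77
tool_pos: [0.5635, 0.1583, 0.0764]
tool_rot: [179.9, 0.5, 98.9]
force: [0.7, 0.5, 0.5]
grip_width: 0.0006
```

servo_tool(
  plan=[
    [0,[0.1,0,0],[0,0,0]],
  ],
)

```text
time_s: 6.85
tool_pos: [0.5632, 0.1606, 0.0764]
tool_rot: [179.9, 0.5, 99.0]
force: [0.2, -0.1, 0.4]
grip_width: 0.0004
```

servo_tool(
  plan=[
    [0,[0.1,0,0],[0,0,0]],
  ],
)

```text
time_s: 6.93
tool_pos: [0.5628, 0.1629, 0.0765]
tool_rot: [179.9, 0.4, 99.0]
force: [0.5, -0.7, 0.6]
grip_width: 0.0006
```

```bash
python3 -c "
from h import *
st(); plan(-24,0,75);crop('c5')"
```

```text
t 6.93 loc [  1.5 -24.1] z 76.5 rot [179.9   0.4  99. ] F [ 0.4 -0.8] 0.6 w 0.0006
shift cm [ 0.01 -0.15  0.15] rot [ 0.1  0.4 -0.2]
```

View pics/c5.png

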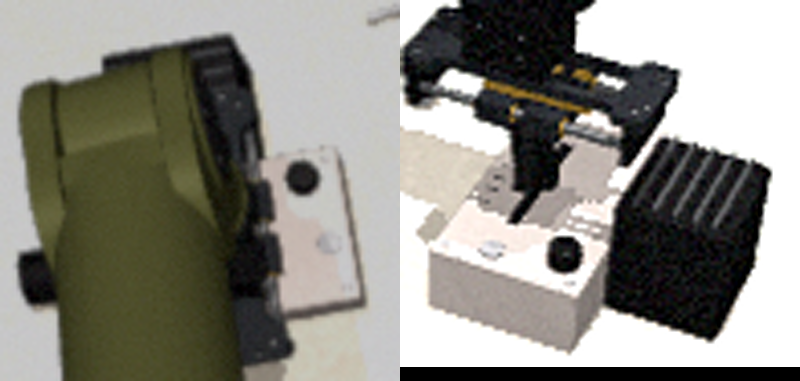

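That's two clicks, and the scene view shows the slot opened behind the lever. For the third click I expect a peak near y ≈ 0.167 and the crest near 0.171.

servo_tool(
  plan=[
    [0,[0.3,0,0],[0,0,0]],
  ],
)

```text
time_s: 7.12
tool_pos: [0.5625, 0.1648, 0.0765]
tool_rot: [179.9, 0.5, 99.0]
force: [0.4, -3.5, 1.4]
grip_width: 0.0004
```

servo_tool(
  plan=[
    [0,[0.4,0,0],[0,0,0]],
  ],
)

```text
time_s: 7.2
tool_pos: [0.5622, 0.1668, 0.0765]
tool_rot: [179.9, 0.6, 98.9]
force: [0.9, -6.0, 1.9]
grip_width: -0.0
```

servo_tool(
  plan=[
    [0,[0.35,0,0],[0,0,0]],
  ],
)

```text
time_s: 7.28
tool_pos: [0.562, 0.1678, 0.0765]
tool_rot: [179.9, 0.8, 98.9]
force: [1.0, -6.0, 0.7]
grip_width: 0.0006
```

servo_tool(
  plan=[
    [0,[0.35,0,0],[0,0,0]],
  ],
)

```text
time_s: 7.37
tool_pos: [0.5618, 0.1687, 0.0765]
tool_rot: [179.9, 1.0, 98.8]
force: [-0.5, -4.9, 2.1]
grip_width: 0.0005
```

servo_tool(
  plan=[
    [0,[0.15,0,0],[0,0,0]],
  ],
)

```text
time_s: 7.45
tool_pos: [0.5618, 0.1689, 0.0766]
tool_rot: [179.9, 1.1, 98.7]
force: [-0.3, -3.0, 1.1]
grip_width: 0.0005
```

servo_tool(
  plan=[
    [0,[0.3,0,0],[0,0,0]],
  ],
)

```text
time_s: 7.53
tool_pos: [0.5615, 0.1702, 0.0766]
tool_rot: [180.0, 1.2, 98.6]
force: [-0.4, -2.4, 1.3]
grip_width: 0.0004
```

servo_tool(
  plan=[
    [0,[0.2,0,0],[0,0,0]],
  ],
)

```text
time_s: 7.62
tool_pos: [0.5611, 0.173, 0.0765]
tool_rot: [180.0, 1.2, 98.6]
force: [0.4, -0.6, 0.7]
grip_width: 0.0002
```

Force has gone, so the third click is in. I back off straight away, lift clear and look.

servo_tool(
  plan=[
    [0,[-0.5,0,0],[0,0,0]],
    [0,[-1.0,0,0],[0,0,0]],
    [0,[-0.5,0,-1.0],[0,0,0]],
    [0,[0,0,-2.5],[0,0,0]],
    [0,[0,0,-3],[0,0,0]],
    [0,[0,0,-3],[0,0,0]],
    [0,[-3,-3,-1],[0,0,0]],
    [0,[-3,-3,0],[0,0,0]],
    [0,[-3,-3,0],[0,0,0]],
    [0,[-3,-2,0],[0,0,0]],
    [0,[-3,-2,0],[0,0,0]],
    [0,[-3,0,0],[0,0,0]],
    [0,[-3,0,0],[0,0,0]],
    [0,[-2,0,0],[0,0,0]],
    [0,[0,0,0],[0,0,0]],
  ],
)

```text
time_s: 8.87
tool_pos: [0.469, -0.0982, 0.1983]
tool_rot: [179.0, 0.3, 98.8]
force: [-0.2, 0.1, -1.1]
grip_width: 0.0006
```

```bash
python3 -c "
from h import *
st(); crop('c6')
cv2.imwrite('pics/t6.png',cam('scene')['image'])"
```

```text
t 8.87 loc [-132.9 -266.9] z 198.3 rot [179.    0.3  98.8] F [-0.1  0.1] -1.1 w 0.0006
```

View pics/c6.png

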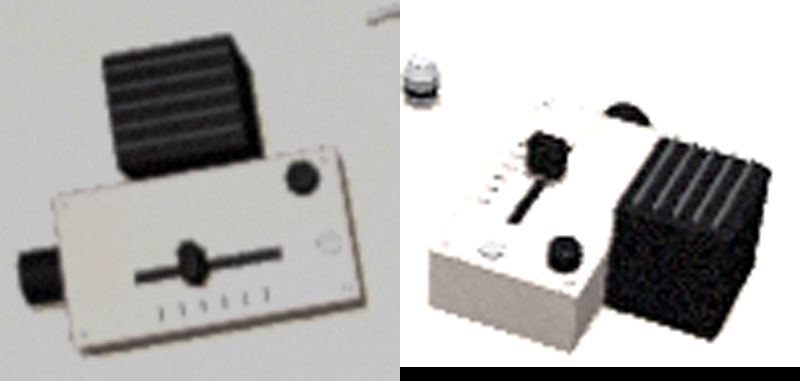

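The lever's top-view blob is now at (192,263). I'll measure it properly against the slot and the marker lines.

Run:
```python
from h import *
for n in('top','scene'):
    c=cam(n); g=c['image'].max(2).astype(int)
    # blob of dark pixels close to slot, opened to drop the thin slot
    m=(g<(60 if n=='top' else 60)).astype(np.uint8)
    loc=lambda w:((w[:2]-O)@C*1000).round(1)
    k=np.ones((5,5),np.uint8); mo=cv2.morphologyEx(m,cv2.MORPH_OPEN,cv2.getStructuringElement(cv2.MORPH_ELLIPSE,(5,5)))
    N,lab,stt,cen=cv2.connectedComponentsWithStats(mo)
    w=O+C@np.array([0,.0]); pc=proj(c,[*w,.08])
    i=1+np.argmin(np.hypot(*(cen[1:]-pc).T)); print(n,'thr',np.percentile(g,50),'blob',cen[i].round(1),stt[i],'loc at z=.08:',loc(ray(c,*cen[i],.08)))
    for y in(-.04,-.024,-.008,.008,.024): print(y,'expected mid px',proj(c,[*(O+C@np.array([0,y])),.08]).round(1))
    ys,xs=np.nonzero(lab==i); ys0=ys.min(); 
    for z in (.098,): 
        L=np.array([loc(ray(c,x,y,z)) for x,y in zip(xs,ys)]); print('extent y at .098',np.percentile(L[:,1],[1,50,99]),'x',np.percentile(L[:,0],[1,50,99]))
    L=np.array([loc(ray(c,x,y,.06)) for y,x in np.argwhere(m>0)]) ; s=L[(abs(L[:,0])<3)&(abs(L[:,1])<75)]; print('slot y range',s[:,1].min(),s[:,1].max())
```

```text
top thr 108.0 blob [177.8 197.5] [173 192  11  12  90] loc at z=.08: [-1.4  9.4]
-0.04 expected mid px [195.8 193.9]
-0.024 expected mid px [189.9 194.9]
-0.008 expected mid px [184.1 195.9]
0.008 expected mid px [178.2 196.9]
0.024 expected mid px [172.3 197.9]
extent y at .098 [-7.044  6.65  19.633] x [-19.355  -5.25   10.355]
slot y range -51.6 56.8
scene thr 157.0 blob [297.4 157.7] [293 152  10  12  96] loc at z=.08: [-0.9 10. ]
-0.04 expected mid px [291.2 166.5]
-0.024 expected mid px [293.3 163.6]
-0.008 expected mid px [295.4 160.9]
0.008 expected mid px [297.4 158.1]
0.024 expected mid px [299.4 155.4]
extent y at .098 [-36.67  -12.75   11.925] x [-11.435   7.65   25.74 ]
slot y range -53.4 55.7
```

Both cameras put the lever at y = +9.4 and +10 mm. With the slot centre reading +1 to +2.6 mm in the same frame, that is close to +8 mm, the third rest. The robot is clear, so I hand in.

```bash
python3 -c "
from cell import env
print(env.sign_off())"
```

```text
the job is handed in; nothing more can be done
None
```

The lever is resting in the third click from home, and the job is handed in. The run took about 9 s of the 48 s allowed.

- **Home:** With the fingers shut, I pushed the +y pad until the lever stopped moving under 10–15 N. That is well above the 6–7 N a click takes, so I took it as the home stop.
- **Clicks:** I then pushed the -y pad in rows of 4 mm or less. Each of the three clicks peaked at about 6–7 N, they came about 16 mm apart, and the force dropped away after each. I backed off as soon as the third let go.
- **Final check:** With the robot well clear, the two cameras put the lever at +9.4 and +10 mm. In the same frame the slot's centre reads +1 to +2.6 mm, which leaves it close to the third rest's +8 mm. The fourth rest would be at +24 mm.

**Disagreements:**
- At home, finger contacts put the lever's middle about 4 mm from my camera estimate. I counted clicks from the measured contact instead.
- Early images put the lever between the first and second rests, so I never settled which one it started in. One click on the way home may have passed unseen.

**Other objects:** The cap on the changer looked unmoved in the last picture. The arm never went near the attenuator or the other bystanders. I did not measure their positions again.

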